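# Load the jars that hold a rotor and dock the carriage

## Task

Three closed jars on the bench look alike: one or two of them hold a heavy steel mixer rotor, the rest are empty, and only the weight, felt by lifting, tells them apart. Stand every full jar upright on the sliding carriage while the carriage is still pulled out, then gently push the carriage fully home against the head block. Leave the empty jars standing upright on the bench, and do not tip any jar or disturb the beaker, the bottle and the spanner.

Things in the scene. Friction and masses are not known exactly. Their poses are not given: they have to be found in the camera images.
- jar_a_center (a point): closed white plastic jar with grey lid, a plain round cylinder 59 mm across and 60 mm high (the lid is the top 14 mm, 57 mm across); this point is its centre, half-way up (30 mm above its underside), z up. Full ones hold a loose steel rotor and weigh about 320 to 480 g in all, empty ones hold only a cork pad and weigh under 110 g; all look the same, and one or two of the three are full
- jar_b_center (a point): closed white plastic jar with grey lid, a plain round cylinder 59 mm across and 60 mm high (the lid is the top 14 mm, 57 mm across); this point is its centre, half-way up (30 mm above its underside), z up. Full ones hold a loose steel rotor and weigh about 320 to 480 g in all, empty ones hold only a cork pad and weigh under 110 g; all look the same, and one or two of the three are full
- jar_c_center (a point): closed white plastic jar with grey lid, a plain round cylinder 59 mm across and 60 mm high (the lid is the top 14 mm, 57 mm across); this point is its centre, half-way up (30 mm above its underside), z up. Full ones hold a loose steel rotor and weigh about 320 to 480 g in all, empty ones hold only a cork pad and weigh under 110 g; all look the same, and one or two of the three are full
- jar_a: the same jar a; origin at the centre of its underside, z up
- jar_b: the same jar b; origin at the centre of its underside, z up
- jar_c: the same jar c; origin at the centre of its underside, z up
- table: the white bench, its top at height 0; origin below the middle of the top
- dock: fixed stainless dock on the bench: a flat base 160 mm wide (its x) with two low rails and, at its +y end, a closed steel head block 168 x 96 x 108 mm (a 42 mm high stub on top) centred 257 mm along +y. Origin on the bench, under the carriage's centre when the carriage is fully out; the carriage slides along the dock's +y
- carriage_floor (a point): centre of the carriage's floor (top face, 15 mm above the bench); axes as the dock's. The carriage is an aluminium tray 120 mm (x) by 180 mm (y) with 5 mm wide lips only 6 mm high on the two long sides and the +y end, and an upright push plate at its -y end. Inside the lips there is room for two jars in a row along y, for example 42 mm either side of the centre
- push_plate (a point): centre of the outer (-y) face of the carriage's upright push plate, about 49 mm above the bench; axes as the dock's. The plate is 80 mm wide (x), 6 mm thick (y) and reaches from 9 to 64 mm above the bench; push it along the dock's +y (some 3 to 6 N of stiff sliding friction; it stays where it is left)
- carriage (a joint): how far the carriage is pushed in (m): 0 fully out, 0.12 fully home against the stop at the head block
- beaker: clear open plastic beaker, 100 mm across, 125 mm high, standing on the bench; origin at the centre of its underside
- bottle: white plastic bottle, 64 mm across, 160 mm high; origin at the centre of its underside
- spanner: steel spanner 180 mm long lying on the bench along its x; origin under its middle
Not all that is in view belongs to the job. Leave any green or orange look-alike of the jar_a alone. Leave any pink look-alike of the jar_b alone.

How it is judged:
By the outcome, as a careful person would: the job done as asked, in the order asked, and still so for the second after the job is handed in, with the robot touching nothing.
It also fails if it takes over 72 s, if anything falls off the work surface, if the arm or the gripper's body presses on something with over 40 N, if the wrist force passes 120 N, or if a joint passes its speed limit or range.

## Robot

A 7-joint arm with a two-finger parallel gripper is mounted at the origin on the work surface. World frame = base frame: x ahead of the robot, y to its left, z up, the work surface at z = 0. Lengths are in m, angles in rad, forces in N, time in s.
With the tool pointing down it reaches from about 0.425 to 0.925 m from the base axis. Payload 6.8 kg.
Tool frame: the origin (TCP) lies midway between the tips of the shut fingers; the grasp point (between the pads) lies r.grasp_offset behind it (r.grasp_offset is the distance from the TCP to the grasp point, in m); z points along the fingers, y is the direction in which the jaws open and shut (so a half turn about z gives the same grasp; the last joint's range is limited). The gripper opens to 85 mm and grips with 20 to 120 N. Pads are 22 mm wide; open, the fingers measure 114 mm over their backs; the gripper's body (76 mm by 85 mm) begins 54 mm behind the grasp point. The pads swing forward as they close: fully open they stand 13 mm farther back than shut.
Start: joints at [1.18, 0.477, 0.022, 1.555, -0.011, 1.109, -0.083], TCP at [0.188, -0.648, 0.231] pointing down, gripper open.
Joint ranges: [-2.96, 2.96], [-0.34, 2.1], [-1.41, 1.46], [0.24, 2.44], [-1.37, 4.51], [0.17, 1.92], [-2.96, 2.96]. Speed limits (rad/s): [2.39, 2.39, 3.14, 3.14, 3.14, 3.14, 3.14].

## Interface

Orientations are given as a rotation vector (axis times angle).
In Python, from bench import r gives the robot as it stands. The module is installed in compiled form; this text tells all that it offers.
- The arm moves only by the tool send_rows, never from a script. Its argument "moves" is one flat list of numbers, 4 for each row, row after row: the shift along the tool's x, y, z in mm, then the turn about the tool's z in degrees. A call has 1 to 8 rows; each row is the pose to reach, as a shift and turn from the pose commanded when the call began, along the tool's axes at that moment; what a row does not reach only later rows make up. A row lasts 1/8 s, in which the tool goes at most 62.5 mm and 10.7 degrees, less where a joint would pass 70% of its speed; a pose out of reach is approached as far as the arm can. A call with a gripper value outside its range is refused whole. "hand" is the closure, from 0 (fully open) to 1 (shut), set as the call begins (left out, the last holds). The fingers move at their own pace and stop on an object; "newtons" is the grip in N (left out, the last holds). Time passes only in rows, so rows that repeat a pose let the fingers close. It gives the time, the measured TCP pose, the force and the opening at its end, in the units of the state.
- r.get_obs(): the state, without advancing time (a new reading comes with each control period).
- r.grab_frame(name): name is "scene" or "top" or "wrist"; returns a dict with "img" (400x640x3 uint8, red, green, blue), "mtx" (3x3 intrinsics, pixels), "D" ([k1, k2, p1, p2, k3] as OpenCV has them; the pictures are not rectified), "world_to_cam" (4x4, takes a point from world to camera coordinates). Camera axes: x right, y up, looking along -z (the intrinsics and any distortion apply to the point x, -y, -z); pixel columns grow to the right and rows downward; lengths in m; the calibration is good to about 2 mm. A picture is of the moment at which its call begins. There is no depth.
- r.hand_in(): hands the job in, once; it reports no verdict.
The state is a dict: "clock": time; "joints": joint angles; "qvel": joint speeds; "tau": joint torques, N m; "tcp_pos": TCP position; "orientation": TCP orientation; "contact_force": force on the tool from outside, world axes, zero at the start; "moment": the same for the moment, N m; "grip_width": finger opening in m.
Only numpy, scipy, OpenCV 4.12 (cv2) and the standard library are available. Lean on these libraries where they do the work, as an engineer would, in place of code of your own. Each camera call takes 0.05 s, during which the arm holds its last target.

## Working session

There is one attempt and no reset: what is moved stays moved. The work goes in short steps, Python scripts to look and compute and a tool call to move; the robot and the scene stay as the last step left them, time stands still between calls to the robot, and variables do not carry over. Pictures are saved under pics/ and viewed, and the job is handed in when it is done.

Besides the shell and the picture viewer there is one more tool, called after "Call:" in YAML: its name, and indented under it one key for each argument. send_rows: Moves the arm, as the interface text tells. Its arguments: {"type":"object","properties":{"moves":{"type":"array"},"hand":{"type":"number"},"newtons":{"type":"number"}},"required":["moves"]}

```bash
mkdir -p pics
python3 - <<'E'
from bench import r
import cv2,pickle
print(r.get_obs(), r.grasp_offset)
for n in ["scene","top","wrist"]:
    f=r.grab_frame(n); pickle.dump(f,open(f"{n}0.pkl","wb"))
    cv2.imwrite(f"pics/{n}0.png",f["img"][:,:,::-1]); print(n,f["mtx"],f["D"],f["world_to_cam"])
E
```

```text
{'clock': 0.0, 'joints': array([ 1.17986789,  0.4777927 ,  0.02236282,  1.55646158, -0.01149675,
        1.10929304, -0.08306281]), 'qvel': array([ 4.60612631e-04,  3.41207526e-04,  9.39308770e-04,  4.47616539e-04,
       -1.11467070e-03, -2.38745567e-03, -1.18941720e-05]), 'tau': array([-1.29568275e-05, -5.96452260e+01,  1.60773542e+00, -2.81203043e+01,
        1.24886743e-02,  9.21315135e-03, -1.44599341e-05]), 'tcp_pos': array([ 0.18817874, -0.64761947,  0.23032686]), 'orientation': array([-3.10846030e+00, -4.42597203e-01,  6.34543333e-04]), 'contact_force': array([ 0.89553178, -0.54730665, -0.91787082]), 'moment': array([ 0.02402346,  0.04027446, -0.0222171 ]), 'grip_width': 0.08485869877449899} 0.0187
scene [[410.50967503   0.         325.33886737]
 [  0.         410.50967503 195.74687391]
 [  0.           0.           1.        ]] [-0.0921493  0.         0.         0.         0.       ] [[ 0.05054635  0.99870636 -0.00553871  0.12538338]
 [-0.84746726  0.04582489  0.52886607  0.44462725]
 [ 0.52843572 -0.02203838  0.84868722 -1.45177804]
 [ 0.          0.          0.          1.
[... 172 characters left out ...]
        0.          0.        ] [[-7.48408428e-03 -9.99970655e-01 -1.63612873e-03 -1.32539973e-01]
 [ 9.81134008e-01 -7.65917698e-03  1.93177110e-01 -5.75359687e-01]
 [-1.93183972e-01 -1.59507765e-04  9.81162539e-01 -9.05599686e-01]
 [ 0.00000000e+00  0.00000000e+00  0.00000000e+00  1.00000000e+00]]
wrist [[324.49078495   0.         317.99407954]
 [  0.         324.49078495 199.3746398 ]
 [  0.           0.           1.        ]] [-0.05895369  0.          0.          0.          0.        ] [[ 0.27989898 -0.96002857 -0.00130338 -0.67342802]
 [ 0.90967378  0.26565134 -0.31925379  0.04216208]
 [ 0.30683901  0.08817316  0.94766836 -0.3804667 ]
 [ 0.          0.          0.          1.        ]]
```

View pics/scene0.png

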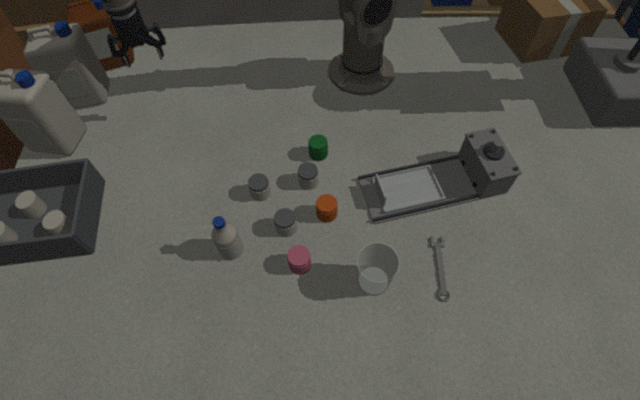

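View pics/top0.png

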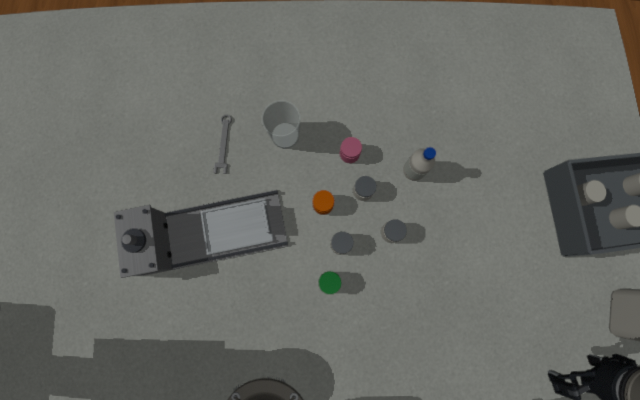

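View pics/wrist0.png

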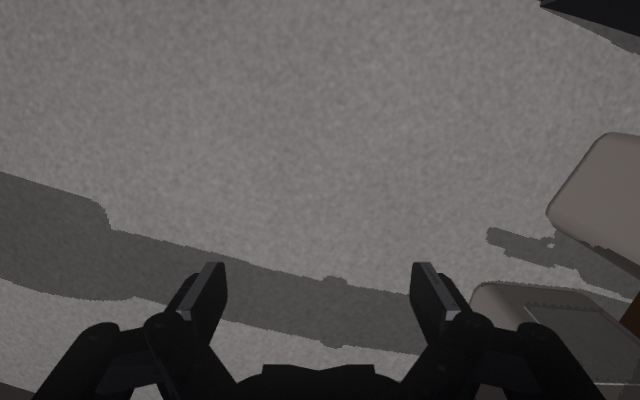

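The scene view shows three grey-lid jars near (258,187), (308,176) and (286,222), with green, orange and pink look-alikes around them. In the top view the jars are at (365,188), (343,243) and (395,231). The dock's head block is at the left. Next I zoom in for measuring.

Run:
```python
import cv2,pickle
t=pickle.load(open("top0.pkl","rb"))["img"][:,:,::-1]
s=pickle.load(open("scene0.pkl","rb"))["img"][:,:,::-1]
cv2.imwrite("pics/t1.png",cv2.convertScaleAbs(cv2.resize(t[130:300,305:445],None,fx=4.5,fy=3.5,interpolation=2)[:600],alpha=1.6))
cv2.imwrite("pics/t2.png",cv2.convertScaleAbs(cv2.resize(t[180:290,105:300],None,fx=4,fy=4,interpolation=2),alpha=1.6))
cv2.imwrite("pics/s1.png",cv2.convertScaleAbs(cv2.resize(s[120:280,200:350],None,fx=3.7,fy=3.7,interpolation=2),alpha=1.6))
cv2.imwrite("pics/s2.png",cv2.convertScaleAbs(cv2.resize(s[120:230,350:530],None,fx=4,fy=4,interpolation=2),alpha=1.6))
```

```text
(no output)
```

View pics/t1.png

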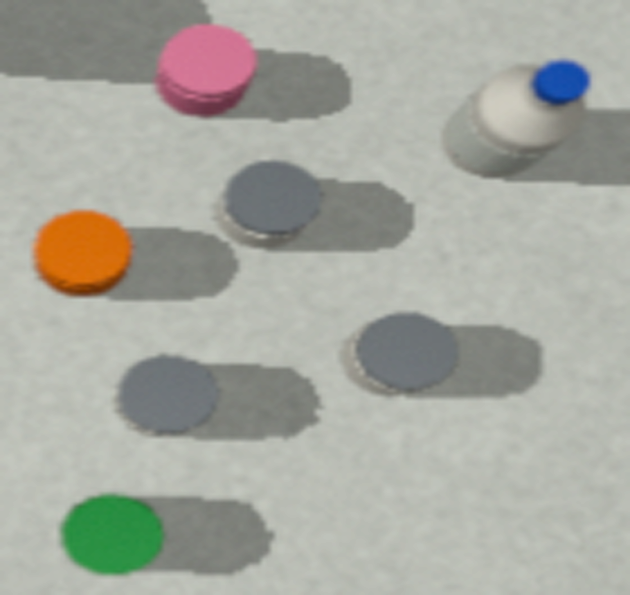

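View pics/t2.png

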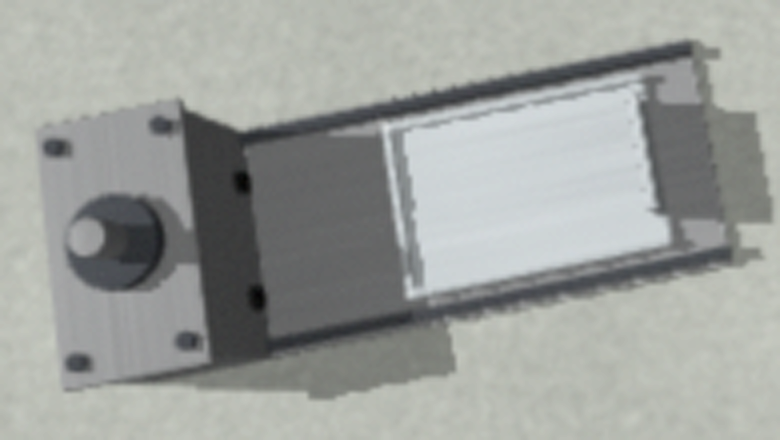

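View pics/s1.png

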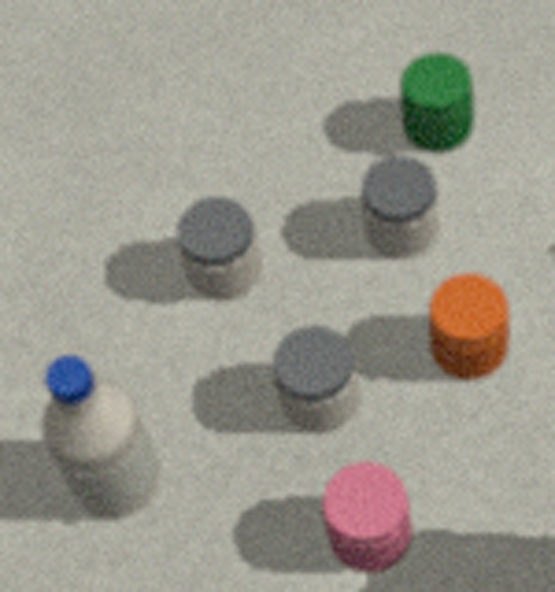

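View pics/s2.png

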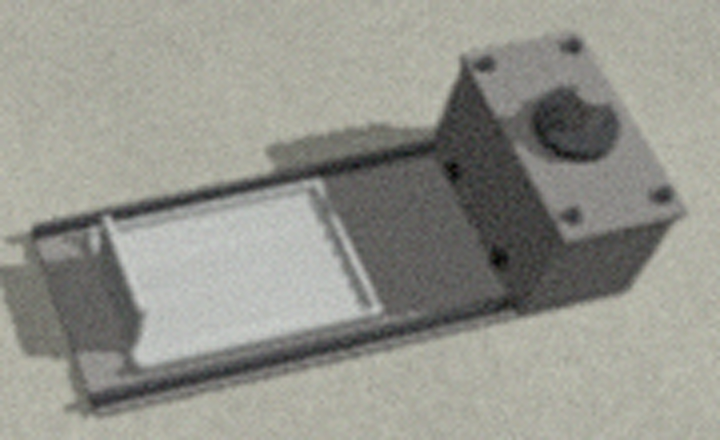

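```bash
cat > h.py <<'E'
import cv2,pickle,numpy as np
def ray(f,uv):
    p=cv2.undistortPoints(np.array([[uv]],float),f["mtx"],np.array(f["D"]))[0,0]
    W=np.array(f["world_to_cam"]);R=W[:3,:3];t=W[:3,3]
    return -R.T@t, R.T@np.array([p[0],-p[1],-1.])
def onz(f,uv,z):
    c,d=ray(f,uv); return c+d*(z-c[2])/d[2]
def two(f1,u1,f2,u2):
    c1,d1=ray(f1,u1);c2,d2=ray(f2,u2)
    s=np.linalg.lstsq(np.c_[d1,-d2],c2-c1,rcond=None)[0]
    a=c1+s[0]*d1;b=c2+s[1]*d2; return (a+b)/2,np.linalg.norm(a-b)
def proj(f,P):
    W=np.array(f["world_to_cam"]);q=W[:3,:3]@np.array(P,float)+W[:3,3]
    return cv2.projectPoints(np.array([[q[0],-q[1],-q[2]]]),np.zeros(3),np.zeros(3),f["mtx"],np.array(f["D"]))[0][0,0]
E
python3 - <<'E'
from h import *
np.set_printoptions(precision=4,suppress=True)
T=pickle.load(open("top0.pkl","rb"));S=pickle.load(open("scene0.pkl","rb"))
for nm,f,(x0,y0,x1,y1) in [("top",T,(305,130,445,300)),("scene",S,(230,120,350,280))]:
    im=f["img"].astype(int); 
    if nm=="scene": im=cv2.GaussianBlur(f["img"],(3,3),0).astype(int)
    d=im[:,:,2]-im[:,:,0]; m=((d>(5 if nm=="top" else 1))&(im[:,:,1]<100)).astype(np.uint8)
    g=np.zeros_like(m);g[y0:y1,x0:x1]=m[y0:y1,x0:x1]
    g=cv2.morphologyEx(g,cv2.MORPH_OPEN,np.ones((3,3)))
    n,l,st,c=cv2.connectedComponentsWithStats(g)
    for k in range(1,n):
        if st[k,4]>60: print(nm,c[k],st[k,2:],onz(f,c[k],0.06))
def q(f,off,sc,p): return [off[0]+(p[0]+.5)/sc-.5,off[1]+(p[1]+.5)/sc-.5]
tt=lambda p:q(T,(105,180),4,p)
ss=lambda p:q(S,(350,120),4,p)
for k,p,pts in [("top",tt,[(38,127),(183,98),(211,360),(65,388)]),("scene",ss,[(570,33),(462,55),(568,240),(685,213)])]:
    f=T if k=="top" else S
    P=np.array([onz(f,p(a),.108) for a in pts]);print(k,"block",P[:,:2].tolist(),P.mean(0),[np.linalg.norm(P[i]-P[i-1]) for i in range(4)])
    for i in range(4):
        v=P[i]-P[i-1];print(np.degrees(np.arctan2(v[1],v[0])))
for k,f,p,pts in [("top",T,tt,[(383,124),(408,298)]),("scene",S,ss,[(322,180),(380,313)])]:
    P=np.array([onz(f,p(a),.021) for a in pts]);print(k,"carr end",P,np.linalg.norm(P[0]-P[1]))
for k,f,p,pts in [("top",T,tt,[(645,85),(660,215)]),("scene",S,ss,[(105,218),(143,317)])]:
    P=np.array([onz(f,p(a),.064) for a in pts]);print(k,"plate top",P,np.linalg.norm(P[0]-P[1]))
E
```

```text
top [429.0417 153.0208] [ 13  13 144] [ 0.6994 -0.4422  0.06  ]
top [329.6021 282.4341] [ 22  22 387] [ 0.3601 -0.1676  0.06  ]
scene [317.8677 146.6481] [ 18  25 378] [ 0.3843 -0.1665  0.06  ]
top block [[0.5372364513474314, 0.376343998988967], [0.555259415104372, 0.28285394869561353], [0.3926501800415749, 0.2530517035877423], [0.37517827524549696, 0.3441414278309701]] [0.4651 0.3141 0.108 ] [np.float64(0.1652266867992923), np.float64(0.09521143170038855), np.float64(0.16531768550635362), np.float64(0.09275023083480977)]
11.238843005892358
-79.088407534173
-169.61436298645816
100.85801658543552
scene block [[0.3783514858842829, 0.33983868202235246], [0.3956906564210745, 0.25464973918975486], [0.5571839210311879, 0.2886315044857549], [0.5395561515904995, 0.3761227245604245]] [0.4677 0.3148 0.108 ] [np.float64(0.16523763490306217), np.float64(0.08693562454966043), np.float64(0.16502979999704456), np.float64(0.08924938008528872)]
-167.31522118292162
-78.49529563151316
11.882944770737
101.39146969954928
top carr end [[0.5524 0.1819 0.021 ]
 [0.4343 0.159  0.021 ]] 0.12033954408909307
scene carr end [[0.4379 0.1627 0.021 ]
 [0.5547 0.1823 0.021 ]] 0.11835323024867458
top plate top [[ 0.5699 -0.0038  0.064 ]
 [ 0.4847 -0.015   0.064 ]] 0.08591118614496593
scene plate top [[ 0.4933 -0.0098  0.064 ]
 [ 0.5748  0.0062  0.064 ]] 0.08304332701290824
```

Run:
```python
from h import *
np.set_printoptions(precision=4,suppress=True)
T=pickle.load(open("top0.pkl","rb"));S=pickle.load(open("scene0.pkl","rb"))
for f,ps in [(T,[(365,187),(343,243),(395,231),(383,231),(415,232)]),(S,[(258,183),(308,171),(286,218),(258,195),(240,193)])]:
    for p in ps: print(p,f["img"][p[1]-1:p[1]+2,p[0]-1:p[0]+2].mean((0,1)))
def q(off,sc,p): return [off[0]+(p[0]+.5)/sc-.5,off[1]+(p[1]+.5)/sc-.5]
tt=lambda p:q((105,180),4,p); ss=lambda p:q((350,120),4,p)
for n,a,b in [("blk",(38,127),(685,213)),("blk",(183,98),(568,240)),("blk",(211,360),(462,55)),("blk",(65,388),(570,33)),
 ("end",(383,124),(380,313)),("end",(408,298),(322,180)),("plate",(645,85),(143,317)),("plate",(660,215),(105,218)),("railend",(700,45),(92,400)),("railend",(733,258),(35,230))]:
    print(n,*two(T,tt(a),S,ss(b)))
```

```text
(365, 187) [67.1111 71.     72.7778]
(343, 243) [70.1111 74.     76.3333]
(395, 231) [69.3333 73.1111 75.3333]
(383, 231) [93.7778 93.4444 88.7778]
(415, 232) [78.7778 80.2222 76.6667]
(258, 183) [67.8889 69.1111 68.2222]
(308, 171) [67.2222 69.8889 69.2222]
(286, 218) [69.     70.2222 69.3333]
(258, 195) [60.     58.1111 53.8889]
(240, 193) [74.8889 74.1111 69.5556]
blk [0.5377 0.3779 0.1052] 8.00351528281499e-05
blk [0.5561 0.287  0.1054] 0.00530359073786215
blk [0.3927 0.2556 0.1042] 0.0016217388314538823
blk [0.3751 0.3437 0.1049] 0.0036447459401041
end [0.553  0.1831 0.0181] 0.0004262255068015161
end [0.4347 0.1625 0.016 ] 0.00377413284539875
plate [0.5715 0.0022 0.0583] 0.010190531405001134
plate [ 0.486  -0.0108  0.0533] 0.005675377031219825
railend [ 0.6081 -0.0306  0.0128] 0.0070948296300737705
railend [ 0.4613 -0.0548  0.0062] 0.00558092367785854
```

Run:
```python
from h import *
np.set_printoptions(precision=4,suppress=True)
T=pickle.load(open("top0.pkl","rb"));S=pickle.load(open("scene0.pkl","rb"))
C={}
for nm,f,seeds,th in [("top",T,[(365,187),(343,243),(395,231)],2),("scene",S,[(286,218),(308,171),(258,183)],-2.5)]:
    im=cv2.GaussianBlur(f["img"],(5,5),1.2).astype(float) if nm=="scene" else f["img"].astype(float)
    m=((im[:,:,2]-im[:,:,0]>th)&(im[:,:,1]<85)&(abs(im[:,:,0]-im[:,:,1])<12)).astype(np.uint8)
    m=cv2.morphologyEx(m,cv2.MORPH_OPEN,np.ones((3,3)))
    n,l,st,c=cv2.connectedComponentsWithStats(m)
    for s in seeds:
        k=l[s[1],s[0]]
        x,y=np.argwhere(l==k)[:,1],np.argwhere(l==k)[:,0]
        C[nm,seeds.index(s)]=c[k]; print(nm,s,c[k],st[k],onz(f,c[k],.06 if nm=="top" else .055))
for i in range(3): print(two(T,C["top",i],S,C["scene",i]))
```

```text
top (365, 187) [365.3222 185.8419] [356 176  20  20 329] [ 0.6091 -0.2656  0.06  ]
top (343, 243) [342.0332 242.108 ] [332 232  21  21 361] [ 0.4613 -0.2009  0.06  ]
top (395, 231) [395.1448 229.8273] [385 220  21  21 359] [ 0.4917 -0.3393  0.06  ]
scene (286, 218) [284.1616 217.8872] [274 209  22  19 328] [ 0.6132 -0.2644  0.055 ]
scene (308, 171) [307.1324 170.8346] [298 162  19  18 272] [ 0.4654 -0.2001  0.055 ]
scene (258, 183) [257.7418 182.0873] [248 174  20  17 275] [ 0.496  -0.3381  0.055 ]
(array([ 0.6112, -0.2657,  0.0516]), np.float64(0.002051956625593301))
(array([ 0.4621, -0.2009,  0.0504]), np.float64(0.0013503893966844926))
(array([ 0.4928, -0.34  ,  0.0506]), np.float64(0.0024239556265321376))
```

```bash
cat >> h.py <<'E'
from scipy.spatial.transform import Rotation as Ro
def go(x,y,z,heading):
    """heading = world heading of tool y (deg, mod 180). prints shift in tool axes mm, turn deg"""
    from bench import r
    o=r.get_obs();R=Ro.from_rotvec(o["orientation"]).as_matrix()
    sh=R.T@(np.array([x,y,z])-o["tcp_pos"])*1000
    h=np.degrees(np.arctan2(R[1,1],R[0,1])); tr=-((heading-h+90)%180-90)
    print("t %.2f tcp %s yhead %.1f tilt %.3f | shift %s turn %.1f"%(o["clock"],o["tcp_pos"].round(4),h,np.degrees(np.arccos(-R[2,2])),sh.round(1),tr), "F",o["contact_force"].round(2),"w %.4f"%o["grip_width"],"q",o["joints"].round(2))
E
python3 - <<'E'
from h import *
np.set_printoptions(precision=4,suppress=True)
T=pickle.load(open("top0.pkl","rb"))
for n,p,z in [("pink",(351,148),.06),("orange",(323,201),.06),("green",(330,282),.06),("bottlecap",(430,154),.16)]:
    print(n,onz(T,p,z))
go(0.61,-0.265,0.12,-23.5)
go(0.61,-0.265,0.010,-23.5)
E
```

```text
pink [ 0.7145 -0.2305  0.06  ]
orange [ 0.5692 -0.1532  0.06  ]
green [ 0.3611 -0.1686  0.06  ]
bottlecap [ 0.6638 -0.4119  0.16  ]
t 0.15 tcp [ 0.1882 -0.6478  0.2305] yhead -73.8 tilt 0.078 | shift [ 511.8 -249.7  110.9] turn -50.3 F [-0.01  0.48 -0.48] w 0.0854 q [ 1.18  0.48  0.02  1.56 -0.01  1.11 -0.08]
t 0.15 tcp [ 0.1882 -0.6478  0.2305] yhead -73.8 tilt 0.078 | shift [ 511.8 -249.6  220.9] turn -50.3 F [-0.01  0.48 -0.48] w 0.0854 q [ 1.18  0.48  0.02  1.56 -0.01  1.11 -0.08]
```

Run:
```python
from h import *
go(0.494,-0.339,0.11,-43.8)
```

```text
t 0.15 tcp [ 0.1882 -0.6478  0.2305] yhead -73.8 tilt 0.078 | shift [ 379.8 -211.   120.8] turn -30.0 F [-0.01  0.48 -0.48] w 0.0854 q [ 1.18  0.48  0.02  1.56 -0.01  1.11 -0.08]
```

Call:
send_rows:
  moves: [30, -17, 0, -3, 80, -45, 0, -8, 134, -75, 10, -14, 188, -105, 25, -19, 242, -135, 50, -24, 296, -165, 75, -28, 345, -192, 95, -30, 380, -211, 110, -30]
  hand: 0
  newtons: 40

```text
clock: 1.15
tcp_pos: [0.4958, -0.337, 0.1203]
orientation: [-2.887, -1.235, -0.0]
contact_force: [0.2, -1.0, -0.3]
grip_width: 0.0853
```

Run:
```python
from h import *
from bench import r
go(0.494,-0.339,0.10,-43.8)
f=r.grab_frame("wrist");pickle.dump(f,open("w1.pkl","wb"));cv2.imwrite("pics/w1.png",f["img"][:,:,::-1])
go(0.494,-0.339,0.10,-43.8)
```

```text
t 1.15 tcp [ 0.4958 -0.337   0.1203] yhead -43.7 tilt 0.059 | shift [-2.7  0.1 20.3] turn 0.1 F [ 0.21 -1.01 -0.29] w 0.0853 q [ 0.65  0.49 -0.21  1.83  0.13  0.84 -0.38]
t 1.20 tcp [ 0.5    -0.3302  0.1184] yhead -43.3 tilt 0.342 | shift [-10.6   1.7  18.4] turn 0.5 F [ 3.83  4.56 -0.82] w 0.0857 q [ 0.64  0.49 -0.21  1.83  0.13  0.84 -0.38]
```

View pics/w1.png

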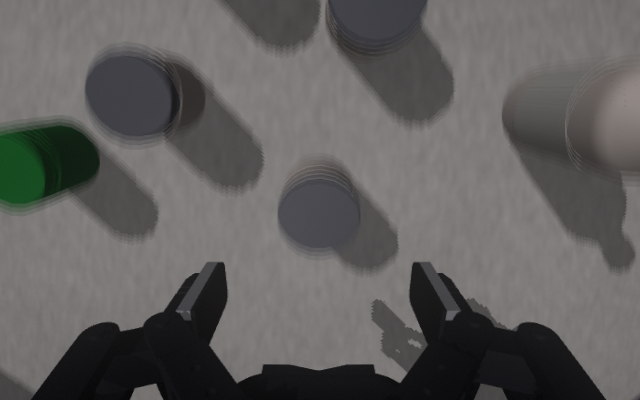

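Call:
send_rows:
  moves: [0, 0, 0, 0, 0, 0, 0, 0, 0, 0, 10, 0]

```text
clock: 1.58
tcp_pos: [0.494, -0.3416, 0.1121]
orientation: [2.889, 1.228, 0.001]
contact_force: [0.7, 0.3, 0.1]
grip_width: 0.0854
```

Run:
```python
from h import *
from bench import r
f=r.grab_frame("wrist");pickle.dump(f,open("w2.pkl","wb"));cv2.imwrite("pics/w2.png",f["img"][:,:,::-1])
go(0.494,-0.339,0.010,-43.8)
im=f["img"].astype(int)
m=((im[:,:,2]-im[:,:,0]>2)&(im[:,:,1]<95)&(im[:,:,1]>45)&(abs(im[:,:,0]-im[:,:,1])<12)).astype(np.uint8)
m=cv2.morphologyEx(m,cv2.MORPH_OPEN,np.ones((5,5)))
n,l,st,c=cv2.connectedComponentsWithStats(m)
for k in range(1,n):
    if st[k,4]>1500: print(c[k],st[k],onz(f,c[k],.06))
```

```text
t 1.62 tcp [ 0.493  -0.3408  0.1101] yhead -43.9 tilt 0.054 | shift [  2.1  -0.5 100.1] turn -0.1 F [-0.09  0.36 -0.2 ] w 0.0856 q [ 0.65  0.5  -0.2   1.83  0.13  0.82 -0.38]
[374.57307933  17.37445347] [ 324    0  101   43 3202] [ 0.59971519 -0.27529692  0.06      ]
[115.46880991  95.83144079] [  71   48   90   97 6781] [ 0.46424735 -0.20028903  0.06      ]
[314.62919278 217.94526355] [ 273  177   85   82 5426] [ 0.49497515 -0.33669144  0.06      ]
```

View pics/w2.png

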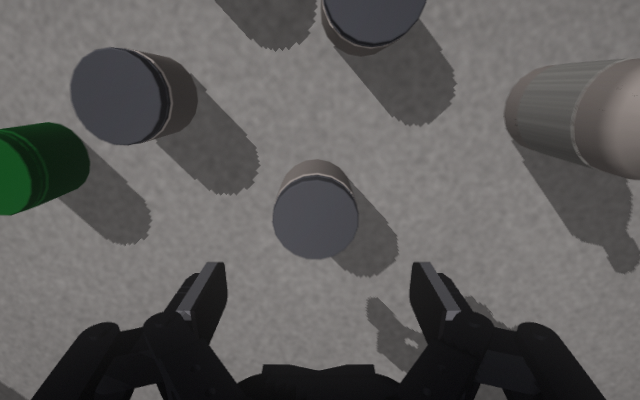

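Call:
send_rows:
  moves: [1, 0, 25, 0, 2, 0, 60, 0, 2, 0, 85, 0, 2, 0, 97, 0, 2, 0, 100, 0, 2, 0, 100, 0]

```text
clock: 2.38
tcp_pos: [0.4962, -0.3386, 0.012]
orientation: [2.889, 1.232, 0.001]
contact_force: [-0.5, 0.8, -0.7]
grip_width: 0.0855
```

Call:
send_rows:
  moves: [0, 0, 0, 0, 0, 0, 0, 0, 0, 0, 0, 0, 0, 0, 0, 0]
  hand: 1
  newtons: 40

```text
clock: 2.88
tcp_pos: [0.4963, -0.3385, 0.0125]
orientation: [2.889, 1.232, 0.001]
contact_force: [-1.3, 0.2, 5.7]
grip_width: 0.0571
```

Call:
send_rows:
  moves: [0, 0, -6, 0, 0, 0, -20, 0, 0, 0, -35, 0, 0, 0, -40, 0, 0, 0, -40, 0, 0, 0, -40, 0, 0, 0, -40, 0]

```text
clock: 3.75
tcp_pos: [0.4954, -0.3379, 0.0508]
orientation: [-2.889, -1.232, 0.001]
contact_force: [-0.6, 0.2, -0.5]
grip_width: 0.0576
```

```bash
cat > wt.py <<'E'
from h import *
from bench import r
F=[]
for i in range(6):
    f=r.grab_frame("wrist"); F.append(r.get_obs()["contact_force"])
print(np.mean(F,0),np.std(F,0)); o=r.get_obs();print(o["clock"],o["moment"],o["tau"])
cv2.imwrite("pics/wt%.0f.png"%(o["clock"]*100),f["img"][:,:,::-1])
E
python3 wt.py; ls pics
```

```text
[-0.01395056 -0.1551305  -1.12128583] [0.65679337 0.3408829  0.46152175]
4.05 [ 6.82005817e-03 -9.81961708e-05 -1.11418151e-02] [-8.15995791e-04 -5.84107089e+01 -1.60724334e+00 -2.04897666e+01
  1.04477533e-02  4.20752331e-03 -2.71959129e-05]
s1.png
s2.png
scene0.png
t1.png
t2.png
top0.png
w1.png
w2.png
wrist0.png
wt405.png
```

View pics/wt405.png

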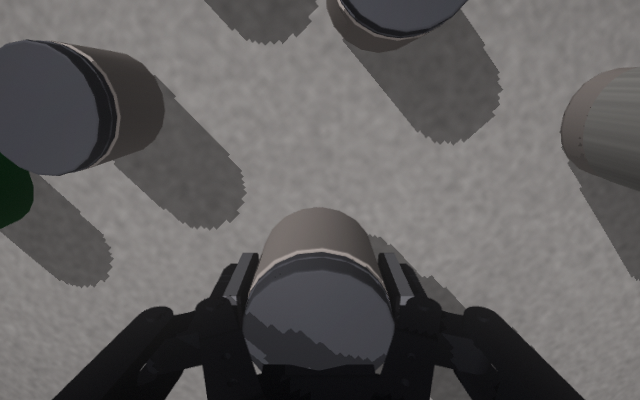

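Jar 3 is clearly in the air, and the wrist force changed by only about 1.1 N, so it is empty. I put it back.

Call:
send_rows:
  moves: [0, 0, 12, 0, 0, 0, 26, 0, 0, 0, 35, 0, 0, 0, 39, 0, 0, 0, 39.5, 0, 0, 0, 39.5, 0]

```text
clock: 4.8
tcp_pos: [0.4949, -0.3376, 0.0125]
orientation: [-2.888, -1.232, 0.003]
contact_force: [-6.1, 4.3, 11.6]
grip_width: 0.0575
```

Call:
send_rows:
  moves: [0, 0, 0, 0, 0, 0, 0, 0, 0, 0, 0, 0, 0, 0, 0, 0]
  hand: 0

```text
clock: 5.3
tcp_pos: [0.4958, -0.3382, 0.0117]
orientation: [-2.89, -1.233, 0.0]
contact_force: [-1.1, 0.1, -0.1]
grip_width: 0.0856
```

Call:
send_rows:
  moves: [0, 0, -15, 0, 0, 0, -50, 0, 0, 0, -85, 0, 0, 0, -98, 0, 0, 0, -98, 0]

```text
clock: 5.92
tcp_pos: [0.4963, -0.3384, 0.1109]
orientation: [2.888, 1.232, 0.002]
contact_force: [0.1, -0.8, -0.7]
grip_width: 0.0855
```

```bash
python3 wt.py
python3 - <<'E'
from h import *
go(0.4637,-0.2005,0.11,-65)
E
```

```text
[-0.27902488  0.24867213 -0.15140868] [0.46149473 0.33085123 0.44585716]
6.225 [-0.01181157  0.00221859 -0.02256424] [ 2.04790622e-02 -5.59083438e+01 -1.63759701e+00 -2.27520132e+01
  1.04161317e-02  8.11282924e-03 -6.58694917e-04]
t 6.22 tcp [ 0.4952 -0.3377  0.1087] yhead -43.8 tilt 0.115 | shift [  77.3 -117.7   -1.1] turn 21.2 F [-0.72  0.3  -0.58] w 0.0852 q [ 0.65  0.5  -0.2   1.83  0.13  0.82 -0.39]
```

Call:
send_rows:
  moves: [12, -18, 0, 4, 32, -48, 0, 10, 52, -80, 0, 16, 68, -104, 0, 20, 77, -117, 0, 21, 77, -117.5, 0, 21, 77, -117.5, 0, 21]

```text
clock: 7.1
tcp_pos: [0.4644, -0.202, 0.1096]
orientation: [3.066, 0.685, -0.0]
contact_force: [-0.3, -0.1, -0.3]
grip_width: 0.0854
```

```bash
cat > see.py <<'E'
from h import *
from bench import r
import sys
f=r.grab_frame("wrist");o=r.get_obs();cv2.imwrite("pics/see%.0f.png"%(o["clock"]*100),f["img"][:,:,::-1]);print("see%.0f"%(o["clock"]*100))
im=f["img"].astype(int)
m=((im[:,:,2]-im[:,:,0]>2)&(im[:,:,1]<95)&(im[:,:,1]>45)&(abs(im[:,:,0]-im[:,:,1])<12)).astype(np.uint8)
m=cv2.morphologyEx(m,cv2.MORPH_OPEN,np.ones((5,5)))
n,l,st,c=cv2.connectedComponentsWithStats(m)
for k in range(1,n):
    if st[k,4]>1500: print(c[k],st[k],onz(f,c[k],.06))
E
python3 see.py
python3 - <<'E'
from h import *
go(0.4637,-0.2005,0.012,-65)
E
```

```text
see715
[527.80687174  48.52952121] [ 475    0  103  102 8062] [ 0.61066835 -0.26227552  0.06      ]
[314.62306431 223.28930588] [ 272  184   86   80 5489] [ 0.46423069 -0.19885432  0.06      ]
[516.10585141 252.73438527] [ 470  226   84   55 3042] [ 0.50258726 -0.33218671  0.06      ]
t 7.15 tcp [ 0.4643 -0.2022  0.1097] yhead -64.8 tilt 0.020 | shift [ 0.2 -1.9 97.7] turn 0.2 F [-0.83 -0.1  -0.6 ] w 0.0855 q [ 0.42  0.37 -0.16  2.05  0.08  0.72 -0.92]
```

Call:
send_rows:
  moves: [0, -1, 20, 0, 1, -2, 55, 0, 1, -2, 83, 0, 1, -2, 95, 0, 1, -2, 97.5, 0, 1, -2, 97.5, 0]

```text
clock: 7.9
tcp_pos: [0.4649, -0.1994, 0.0129]
orientation: [3.065, 0.685, 0.001]
contact_force: [0.4, -0.2, 0.5]
grip_width: 0.0853
```

Call:
send_rows:
  moves: [0, 0, 0, 0, 0, 0, 0, 0, 0, 0, 0, 0, 0, 0, 0, 0]
  hand: 1
  newtons: 50

```text
clock: 8.4
tcp_pos: [0.4651, -0.1994, 0.0135]
orientation: [3.065, 0.684, 0.002]
contact_force: [-0.7, 0.8, 6.0]
grip_width: 0.0572
```

Call:
send_rows:
  moves: [0, 0, -6, 0, 0, 0, -20, 0, 0, 0, -35, 0, 0, 0, -40, 0, 0, 0, -40, 0, 0, 0, -40, 0, 0, 0, -40, 0]

```text
clock: 9.28
tcp_pos: [0.464, -0.1988, 0.0519]
orientation: [-3.065, -0.685, 0.001]
contact_force: [-1.1, -0.2, -3.9]
grip_width: 0.0572
```

```bash
python3 wt.py; ls pics | grep wt;python3 - <<'E'
from h import *
go(0.5036,0.125,0.1,11.2)
E
```

```text
[-0.11062788  0.01107548 -4.13281922] [0.45828672 0.38299761 0.21026941]
9.575 [ 0.03826255 -0.0241502  -0.01063976] [-2.76367588e-03 -5.02533567e+01 -5.59018459e-01 -1.86061049e+01
  1.17885417e-02  1.21120911e-02 -3.14327235e-05]
wt405.png
wt622.png
wt957.png
t 9.57 tcp [ 0.4643 -0.1989  0.0522] yhead -64.8 tilt 0.013 | shift [ 173.5 -276.3  -47.8] turn -76.0 F [-0.62 -0.36 -4.12] w 0.0572 q [ 0.4   0.46 -0.14  2.09  0.11  0.6  -0.96]
```

Call:
send_rows:
  moves: [3, -4, -15, -2, 14, -22, -35, -8, 35, -55, -48, -17, 62, -98, -55, -27, 90, -143, -58, -37, 115, -183, -58, -47, 136, -217, -58, -56, 152, -242, -58, -64]

```text
clock: 10.58
tcp_pos: [0.499, 0.0871, 0.1116]
orientation: [2.227, 2.214, 0.002]
contact_force: [0.4, -0.7, -4.3]
grip_width: 0.0573
```

Run:
```python
from h import *
go(0.5036,0.125,0.11,11.2)
```

```text
t 10.57 tcp [0.499  0.0871 0.1116] yhead -0.3 tilt 0.094 | shift [37.9  4.3  1.6] turn -11.5 F [ 0.43 -0.7  -4.29] w 0.0573 q [ 0.11  0.4  -0.49  2.04  0.27  0.76 -0.55]
```

Call:
send_rows:
  moves: [18, 2, 0, -6, 33, 4, 0, -10, 40, 4, 0, -12, 40, 4, 0, -12, 40, 4, 0, -12]

```text
clock: 11.2
tcp_pos: [0.5032, 0.1236, 0.1102]
orientation: [1.996, 2.426, -0.001]
contact_force: [0.1, -0.7, -4.5]
grip_width: 0.057
```

Run:
```python
from h import *
from bench import r
for n in ["wrist","scene","top"]:
    f=r.grab_frame(n);im=f["img"][:,:,::-1]
    pickle.dump(f,open(n+"3.pkl","wb"))
    if n=="scene": im=cv2.resize(im[60:260,300:550],None,fx=3,fy=3,interpolation=2)
    cv2.imwrite(f"pics/{n}3.png",im)
go(0.5036,0.125,0.031,11.2)
```

```text
t 11.35 tcp [0.5033 0.1239 0.1102] yhead 11.1 tilt 0.028 | shift [ 1.   0.5 79.2] turn -0.1 F [-0.3  -0.12 -4.18] w 0.0574 q [ 0.08  0.43 -0.54  2.01  0.31  0.78 -0.45]
```

View pics/scene3.png

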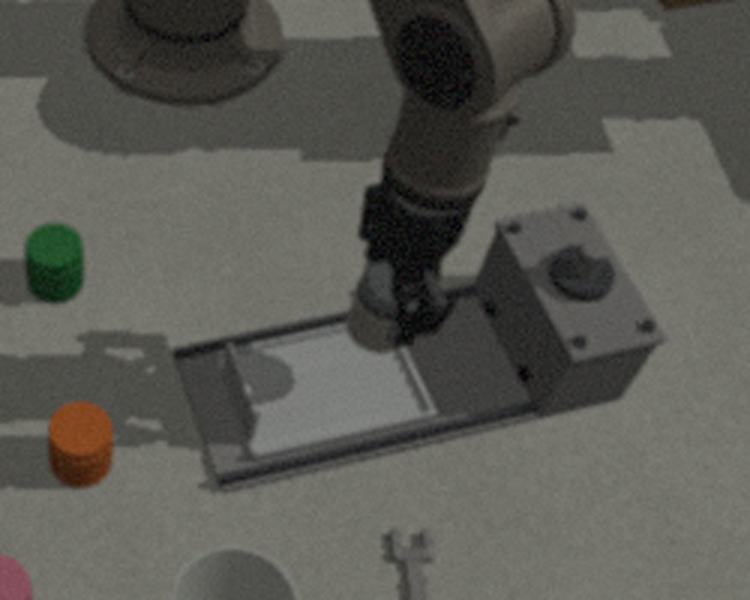

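View pics/wrist3.png

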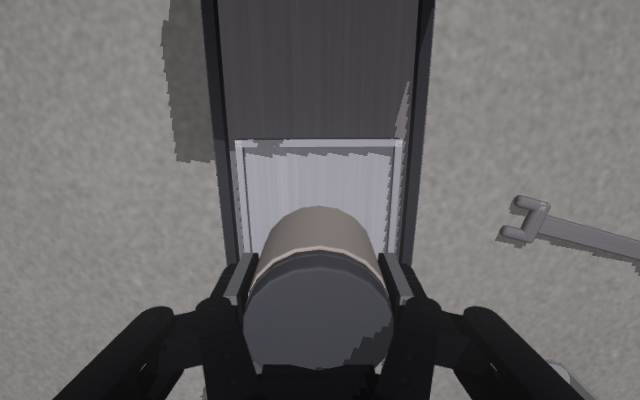

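View pics/top3.png

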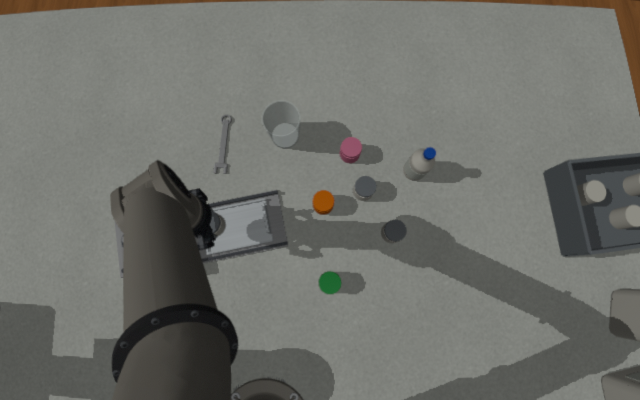

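Run:
```python
from h import *
f=pickle.load(open("wrist3.pkl","rb"))
a,b=onz(f,(235,140),.021),onz(f,(403,139),.021);print(a,b,np.linalg.norm(a-b),np.degrees(np.arctan2(*(b-a)[[1,0]])))
th=np.radians(11.2);y=np.array([-np.sin(th),np.cos(th)]);m=((a+b)/2)[:2]
print("centre",m-.09*y,"slots",m-.048*y,m-.132*y)
```

```text
[0.43541297 0.16072148 0.021     ] [0.55299434 0.18461386 0.021     ] 0.11998426594629295 11.48604273028394
centre [0.51168475 0.08438171] slots [0.50352691 0.12558182] [0.51984259 0.04318159]
```

Call:
send_rows:
  moves: [1, 0, 15, 0, 1, 0, 40, 0, 1, 0, 62, 0, 1, 0, 74, 0, 1, 0, 79, 0, 1, 0, 80, 0, 1, 0, 80, 0]

```text
clock: 12.22
tcp_pos: [0.5036, 0.1258, 0.0308]
orientation: [1.994, 2.427, 0.001]
contact_force: [1.0, -0.5, -3.4]
grip_width: 0.057
```

Call:
send_rows:
  moves: [0, 0, 1, 0, 0, 0, 1, 0]

```text
clock: 12.48
tcp_pos: [0.5034, 0.1256, 0.0296]
orientation: [1.994, 2.427, 0.001]
contact_force: [-0.4, 0.1, -4.8]
grip_width: 0.0572
```

Call:
send_rows:
  moves: [0, 0, 1, 0, 0, 0, 1, 0]

```text
clock: 12.72
tcp_pos: [0.5033, 0.1256, 0.0286]
orientation: [1.994, 2.427, 0.0]
contact_force: [-1.3, -1.8, -1.1]
grip_width: 0.0573
```

Call:
send_rows:
  moves: [0, 0, 0.7, 0, 0, 0, 0.7, 0]

```text
clock: 12.98
tcp_pos: [0.5034, 0.1256, 0.0285]
orientation: [1.994, 2.427, -0.0]
contact_force: [-4.0, -2.1, 9.3]
grip_width: 0.0575
```

Call:
send_rows:
  moves: [0, 0, -0.5, 0, 0, 0, -0.5, 0, 0, 0, -0.5, 0, 0, 0, -0.5, 0, 0, 0, -0.5, 0]
  hand: 0

```text
clock: 13.6
tcp_pos: [0.5031, 0.1257, 0.028]
orientation: [-1.994, -2.428, 0.0]
contact_force: [0.7, 0.6, -0.8]
grip_width: 0.0855
```

Call:
send_rows:
  moves: [0, 0, -12, 0, 0, 0, -40, 0, 0, 0, -70, 0, 0, 0, -85, 0, 0, 0, -90, 0]

```text
clock: 14.22
tcp_pos: [0.5036, 0.1256, 0.1191]
orientation: [1.994, 2.427, 0.002]
contact_force: [0.0, 0.0, 0.0]
grip_width: 0.0855
```

```bash
python3 see.py
python3 - <<'E'
from h import *
go(0.61,-0.264,0.12,-28)
E
```

```text
see1428
[407.25272109 199.34217687] [ 389   53   36  311 2940] [0.55845647 0.15180262 0.06      ]
[229.59840728 228.97554039] [ 217  141   27  188 1758] [0.44582121 0.10783597 0.06      ]
[316.01780326 232.30491853] [ 273  185   89  114 6628] [0.5039618  0.11689643 0.06      ]
t 14.28 tcp [0.5035 0.1256 0.1189] yhead 11.2 tilt 0.065 | shift [-402.8   28.9   -1. ] turn 39.2 F [-0.37 -0.71 -0.07] w 0.0854 q [ 0.08  0.42 -0.55  2.    0.3   0.8  -0.45]
```

Call:
send_rows:
  moves: [-15, 1, 0, 2, -55, 4, 0, 7, -105, 8, 0, 14, -160, 12, 0, 20, -215, 15, 0, 26, -270, 19, 0, 32, -322, 23, 0, 36, -362, 26, 0, 39]

```text
clock: 15.28
tcp_pos: [0.5979, -0.2285, 0.1166]
orientation: [-2.694, -1.614, 0.004]
contact_force: [0.9, 0.7, -0.8]
grip_width: 0.0855
```

Call:
send_rows:
  moves: [-23, 24, 0, 0, -31, 27, 0, 0, -31, 27, 0, 0]

```text
clock: 15.65
tcp_pos: [0.6072, -0.2649, 0.117]
orientation: [-2.69, -1.62, 0.002]
contact_force: [0.6, 0.5, -1.2]
grip_width: 0.0854
```

```bash
python3 see.py
python3 - <<'E'
from h import *
go(0.61,-0.264,0.013,-28)
E
```

```text
see1570
[323.20746965 214.62577031] [ 282  174   84   82 5355] [ 0.61182962 -0.26192159  0.06      ]
[238.86277056 350.01385281] [ 210  321   60   60 2310] [ 0.50034889 -0.33240967  0.06      ]
t 15.70 tcp [ 0.6076 -0.2635  0.1173] yhead -27.8 tilt 0.111 | shift [  0.7   2.6 104.3] turn 0.2 F [-0.15  0.81 -0.66] w 0.0857 q [ 0.52  0.59 -0.29  1.67  0.2   0.92 -0.33]
```

Call:
send_rows:
  moves: [1, 2, 20, 0, 2, 3, 60, 0, 2, 3, 88, 0, 2, 3, 101, 0, 2, 3, 104, 0, 2, 3, 104, 0]

```text
clock: 16.45
tcp_pos: [0.6126, -0.264, 0.0148]
orientation: [2.689, 1.623, 0.001]
contact_force: [0.6, 0.3, 0.5]
grip_width: 0.0855
```

Call:
send_rows:
  moves: [0, 0, 0, 0, 0, 0, 0, 0, 0, 0, 0, 0, 0, 0, 0, 0]
  hand: 1
  newtons: 50

```text
clock: 16.95
tcp_pos: [0.6125, -0.2642, 0.0156]
orientation: [2.689, 1.622, 0.001]
contact_force: [-2.8, -0.2, 5.9]
grip_width: 0.0582
```

Call:
send_rows:
  moves: [0, 0, -6, 0, 0, 0, -20, 0, 0, 0, -35, 0, 0, 0, -40, 0, 0, 0, -40, 0, 0, 0, -40, 0, 0, 0, -40, 0]

```text
clock: 17.82
tcp_pos: [0.6116, -0.2639, 0.0535]
orientation: [-2.689, -1.622, 0.001]
contact_force: [0.2, 0.7, -2.9]
grip_width: 0.0582
```

```bash
python3 wt.py; ls pics | grep wt;python3 - <<'E'
from h import *
go(0.5198,0.0432,0.11,11.2)
E
```

```text
[ 0.07448016 -0.10738211 -3.527347  ] [0.29438985 0.41145245 0.32004008]
18.125 [0.05716138 0.00021236 0.0130747 ] [-1.65645070e-03 -6.67260504e+01 -3.66218559e+00 -2.32977480e+01
  1.44946532e-02  5.77164581e-03 -2.18232429e-05]
wt1812.png
wt405.png
wt622.png
wt957.png
t 18.12 tcp [ 0.612 -0.264  0.054] yhead -27.8 tilt 0.010 | shift [ 228.8 -224.8  -56. ] turn -39.0 F [-0.02  0.5  -2.88] w 0.0584 q [ 0.5   0.67 -0.27  1.69  0.23  0.81 -0.35]
```

View pics/wt1812.png

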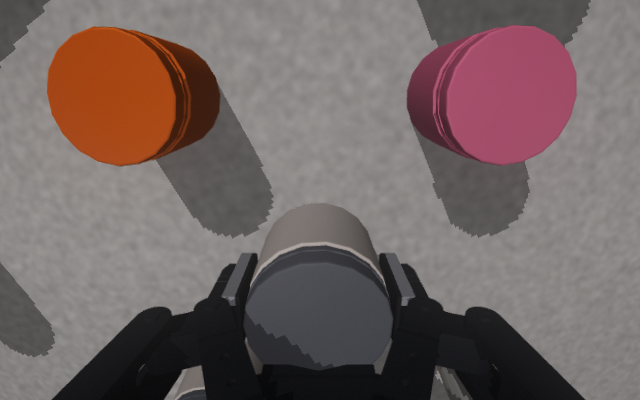

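Call:
send_rows:
  moves: [5, -5, -20, -1, 22, -22, -42, -4, 55, -54, -54, -10, 95, -93, -58, -17, 135, -133, -58, -24, 172, -169, -58, -30, 200, -197, -58, -35, 218, -214, -58, -38]

```text
clock: 19.12
tcp_pos: [0.5241, 0.031, 0.1136]
orientation: [2.008, 2.414, 0.002]
contact_force: [0.1, -0.0, -3.6]
grip_width: 0.0587
```

Call:
send_rows:
  moves: [0, 0, 0, 0, 0, 0, 0, 0]

```text
clock: 19.38
tcp_pos: [0.525, 0.0271, 0.1124]
orientation: [2.017, 2.407, -0.001]
contact_force: [0.6, -0.4, -3.1]
grip_width: 0.058
```

Run:
```python
from h import *
go(0.5198,0.0432,0.033,11.3)
```

```text
t 19.38 tcp [0.525  0.0271 0.1124] yhead 10.1 tilt 0.072 | shift [16.8 -2.3 79.4] turn -1.2 F [ 0.65 -0.41 -3.12] w 0.0580 q [ 0.25  0.44 -0.52  1.99  0.3   0.79 -0.27]
```

Call:
send_rows:
  moves: [8, -1, 0, -1, 16, -2, 0, -1, 17, -2, 15, -1, 17, -2, 40, -1, 17, -2, 62, -1, 17, -2, 74, -1, 17, -2, 78, -1, 17, -2, 78.5, -1]

```text
clock: 20.38
tcp_pos: [0.5196, 0.0451, 0.0337]
orientation: [1.994, 2.428, 0.0]
contact_force: [0.3, -0.9, -3.4]
grip_width: 0.058
```

Call:
send_rows:
  moves: [0, 0, 1, 0, 0, 0, 1, 0]

```text
clock: 20.62
tcp_pos: [0.5198, 0.045, 0.0331]
orientation: [1.994, 2.427, 0.001]
contact_force: [-0.3, -0.7, -2.7]
grip_width: 0.0583
```

Call:
send_rows:
  moves: [0, 0, 1, 0, 0, 0, 1.5, 0, 0, 0, 1.5, 0]

```text
clock: 21.0
tcp_pos: [0.5194, 0.0449, 0.0311]
orientation: [1.994, 2.428, -0.0]
contact_force: [0.4, 0.1, -3.8]
grip_width: 0.0579
```

Call:
send_rows:
  moves: [0, 0, 1, 0, 0, 0, 1, 0]

```text
clock: 21.25
tcp_pos: [0.5195, 0.0449, 0.0306]
orientation: [1.994, 2.427, -0.0]
contact_force: [-3.3, 0.4, 5.3]
grip_width: 0.0583
```

Call:
send_rows:
  moves: [0, 0, -0.3, 0, 0, 0, -0.3, 0, 0, 0, -0.3, 0, 0, 0, -0.3, 0, 0, 0, -0.3, 0]
  hand: 0

```text
clock: 21.88
tcp_pos: [0.5194, 0.045, 0.0304]
orientation: [1.994, 2.428, 0.0]
contact_force: [-0.4, 0.3, -1.0]
grip_width: 0.0855
```

Call:
send_rows:
  moves: [0, 0, -12, 0, 0, 0, -40, 0, 0, 0, -75, 0, 0, 0, -95, 0, 0, 0, -100, 0, 0, 0, -100, 0]

```text
clock: 22.62
tcp_pos: [0.5193, 0.0448, 0.1305]
orientation: [1.994, 2.427, 0.0]
contact_force: [0.3, -0.0, -0.2]
grip_width: 0.0854
```

Run:
```python
from h import *
from bench import r
for n in ["wrist","scene","top"]:
    f=r.grab_frame(n);im=f["img"][:,:,::-1]
    pickle.dump(f,open(n+"4.pkl","wb"))
    if n=="scene": im=cv2.resize(im[60:260,300:550],None,fx=3,fy=3,interpolation=2)
    if n=="top": im=cv2.resize(im[100:300,100:440],None,fx=2.2,fy=2.2,interpolation=2)
    cv2.imwrite(f"pics/{n}4.png",im)
go(0.535,-0.06,0.131,11.3)
```

```text
t 22.77 tcp [0.5187 0.0448 0.1295] yhead 11.2 tilt 0.096 | shift [-106.    -4.4   -1.5] turn -0.1 F [-0.34 -0.19  0.12] w 0.0851 q [ 0.24  0.41 -0.54  1.99  0.28  0.82 -0.27]
```

View pics/scene4.png

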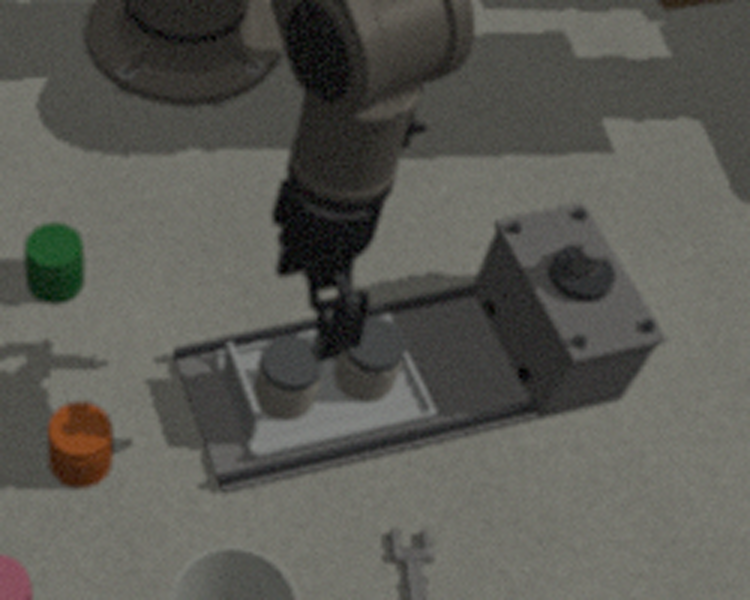

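View pics/wrist4.png

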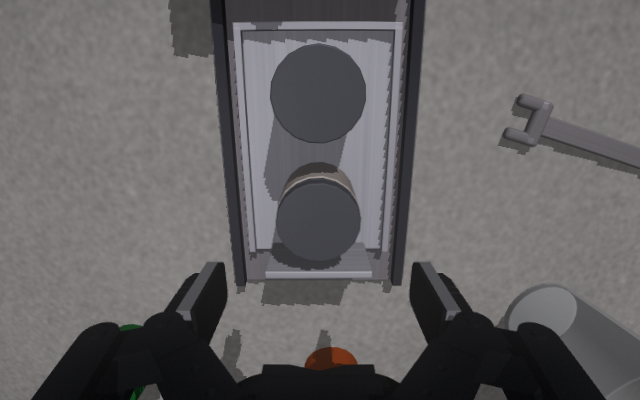

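View pics/top4.png

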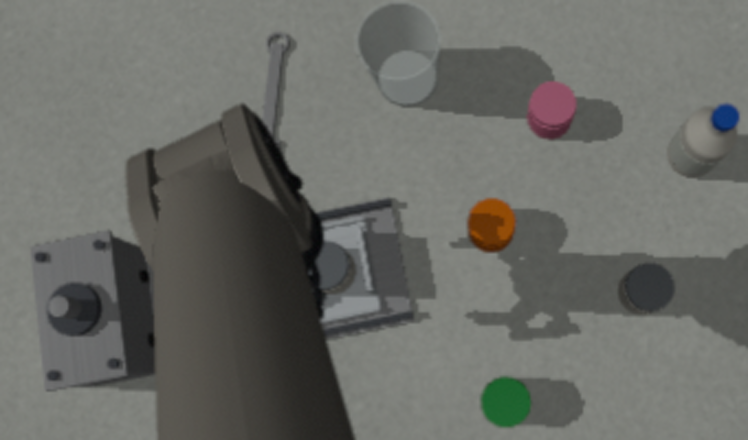

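Run:
```python
from h import *
f=pickle.load(open("wrist4.pkl","rb"))
im=cv2.resize(f["img"][225:300,220:420,::-1],None,fx=4,fy=4,interpolation=2);cv2.imwrite("pics/plate.png",im)
for z in (.064,):
    for p in [(266,277),(371,277),(266,272),(371,272)]: print(p,onz(f,p,z))
```

```text
(266, 277) [ 0.49073924 -0.01031808  0.064     ]
(371, 277) [0.56744216 0.00485531 0.064     ]
(266, 272) [ 0.49013765 -0.00607408  0.064     ]
(371, 272) [0.56636924 0.00900868 0.064     ]
```

View pics/plate.png

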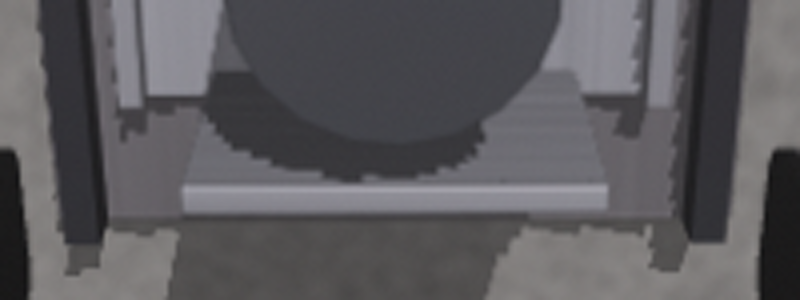

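Both full jars stand inside the lips. In the wrist image the outer edge of the push plate spans about (266,278) to (371,278), which puts the face centre at about (0.529,−0.003). Next I move behind the plate with the fingers shut.

Call:
send_rows:
  moves: [-10, 0, 0, 0, -35, -2, 0, 0, -65, -3, 0, 0, -90, -4, 0, 0, -105, -4, 0, 0, -110, -5, 0, 0, -110, -5, 0, 0]
  hand: 1
  newtons: 30

```text
clock: 23.65
tcp_pos: [0.5357, -0.0635, 0.1303]
orientation: [-1.993, -2.428, -0.0]
contact_force: [0.1, 1.6, -0.5]
grip_width: 0.0
```

```bash
python3 - <<'E'
from h import *
go(0.5395,-0.057,0.035,11.3)
E
python3 see.py
```

```text
t 23.65 tcp [ 0.5357 -0.0635  0.1303] yhead 11.2 tilt 0.026 | shift [ 5.6  5.  95.3] turn -0.1 F [ 0.08  1.57 -0.45] w 0.0000 q [ 0.41  0.43 -0.51  1.95  0.28  0.84 -0.05]
see2370
[327.21270452  46.69369586] [ 277    0  100  117 8312] [0.51982638 0.04420637 0.06      ]
```

Call:
send_rows:
  moves: [0, 2, 15, 0, 0, 4, 45, 0, 0, 5, 75, 0, 0, 5, 91, 0, 0, 5, 95, 0, 0, 5, 95, 0]

```text
clock: 24.45
tcp_pos: [0.5411, -0.0627, 0.0357]
orientation: [1.993, 2.428, 0.001]
contact_force: [0.6, -0.0, 0.2]
grip_width: -0.0002
```

Run:
```python
from h import *
from bench import r
go(0.5312,-0.0142,0.035,11.3)
f=r.grab_frame("wrist");cv2.imwrite("pics/w5.png",f["img"][:,:,::-1])
f=r.grab_frame("scene");cv2.imwrite("pics/s5.png",cv2.resize(f["img"][60:260,300:550,::-1],None,fx=3,fy=3))
```

```text
t 24.45 tcp [ 0.5411 -0.0627  0.0357] yhead 11.2 tilt 0.033 | shift [49.5 -0.3  0.7] turn -0.1 F [ 0.63 -0.02  0.19] w -0.0002 q [ 0.35  0.57 -0.44  1.99  0.39  0.66 -0.14]
```

View pics/w5.png

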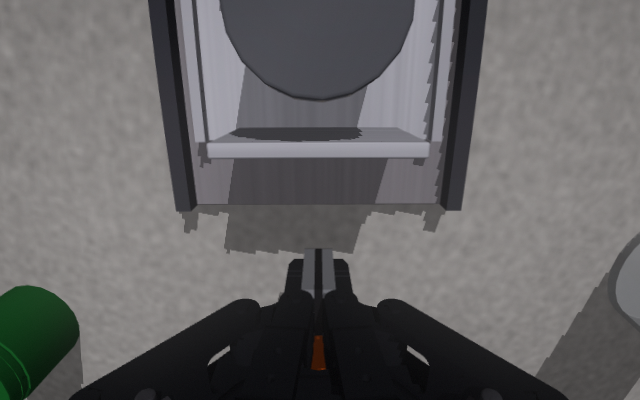

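View pics/s5.png

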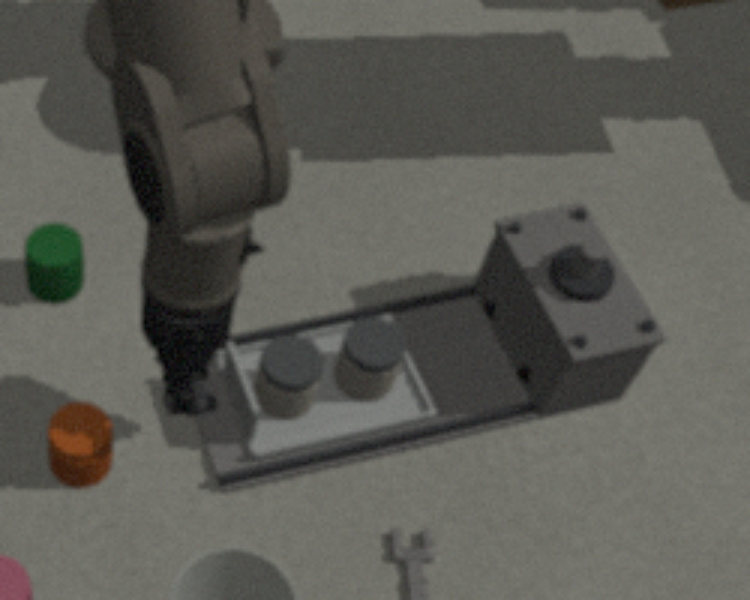

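The shut fingers are behind the plate and centred on it (column about 318). I approach, then push slowly.

Call:
send_rows:
  moves: [8, 0, 0, 0, 20, 0, 0, 0, 30, 0, 0, 0, 36, 0, 0, 0, 40, 0, 0, 0, 43, 0, 0, 0, 46, 0, 0, 0, 49, 0, 0, 0]

```text
clock: 25.55
tcp_pos: [0.5313, -0.0151, 0.0354]
orientation: [1.994, 2.427, -0.0]
contact_force: [0.7, -3.4, -0.2]
grip_width: 0.0004
```

Call:
send_rows:
  moves: [2.5, 0, 0, 0, 5, 0, 0, 0, 8, 0, 0, 0, 12, 0, 0, 0, 16, 0, 0, 0, 20, 0, 0, 0, 24, 0, 0, 0, 28, 0, 0, 0]

```text
clock: 26.55
tcp_pos: [0.5257, 0.0129, 0.0354]
orientation: [-1.994, -2.428, 0.0]
contact_force: [0.3, -3.2, -0.5]
grip_width: -0.0001
```

Call:
send_rows:
  moves: [4, 0, 0, 0, 8.5, 0, 0, 0, 13, 0, 0, 0, 17.5, 0, 0, 0, 22, 0, 0, 0, 26.5, 0, 0, 0, 31, 0, 0, 0, 35, 0, 0, 0]

```text
clock: 27.55
tcp_pos: [0.5187, 0.0472, 0.0354]
orientation: [-1.994, -2.428, 0.0]
contact_force: [-1.1, -3.3, 1.2]
grip_width: -0.0001
```

Call:
send_rows:
  moves: [4, 0, 0, 0, 8, 0, 0, 0, 12, 0, 0, 0, 16, 0, 0, 0, 20, 0, 0, 0, 23, 0, 0, 0, 25, 0, 0, 0, 27, 0, 0, 0]

```text
clock: 28.55
tcp_pos: [0.5137, 0.0735, 0.0354]
orientation: [1.994, 2.428, -0.0]
contact_force: [-2.0, -3.3, -0.6]
grip_width: -0.0002
```

```bash
python3 see.py
python3 - <<'E'
from h import *
from bench import r
f=r.grab_frame("scene");cv2.imwrite("pics/s6.png",cv2.resize(f["img"][60:260,300:550,::-1],None,fx=3,fy=3))
go(.512,.084,.035,11.3)
E
```

```text
see2860
[460.11283883 152.4511452 ] [ 432    0   55  321 4759] [0.55319872 0.14418511 0.06      ]
[178.77997465 179.49378961] [ 154   52   51  269 3945] [0.45156488 0.11341749 0.06      ]
[314.30278884 165.47572088] [  231    73   173   189 25351] [0.50113214 0.12866188 0.06      ]
t 28.65 tcp [0.5139 0.0739 0.0354] yhead 11.2 tilt 0.038 | shift [10.3  0.1  0.5] turn -0.1 F [-1.5  -1.35 -0.59] w 0.0001 q [ 0.1   0.54 -0.45  2.05  0.39  0.63 -0.42]
```

View pics/s6.png

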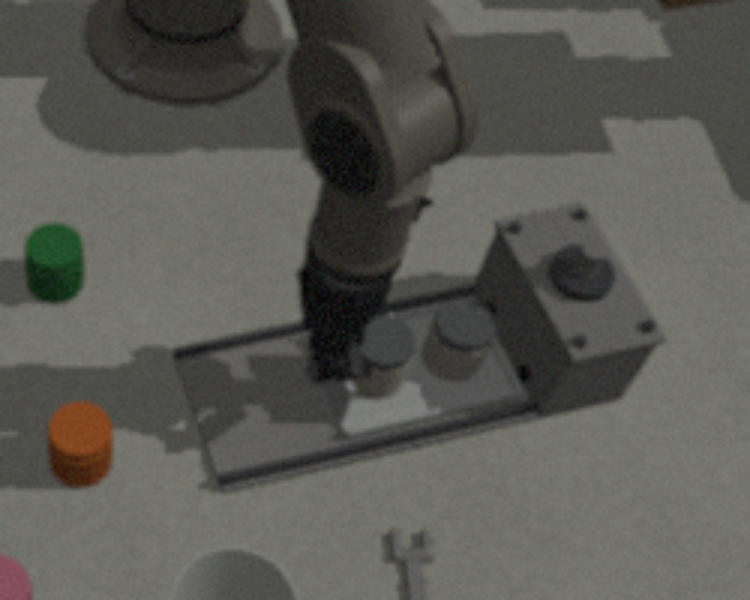

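Both jars are still upright, with the tray about 10 mm short of the block. I continue in small steps.

Call:
send_rows:
  moves: [2, 0, 0, 0, 4, 0, 0, 0, 5.5, 0, 0, 0, 7, 0, 0, 0, 7, 0, 0, 0]

```text
clock: 29.28
tcp_pos: [0.5126, 0.0807, 0.0355]
orientation: [1.994, 2.428, 0.001]
contact_force: [0.4, -1.6, -1.2]
grip_width: 0.0001
```

Call:
send_rows:
  moves: [1, 0, 0, 0, 2, 0, 0, 0, 2, 0, 0, 0]

```text
clock: 29.65
tcp_pos: [0.5122, 0.0824, 0.0355]
orientation: [1.994, 2.428, 0.001]
contact_force: [0.7, -1.5, -1.5]
grip_width: -0.0002
```

Call:
send_rows:
  moves: [1, 0, 0, 0, 2, 0, 0, 0, 2, 0, 0, 0]

```text
clock: 30.02
tcp_pos: [0.512, 0.0836, 0.0355]
orientation: [1.994, 2.426, -0.0]
contact_force: [1.9, -4.7, -0.6]
grip_width: 0.0001
```

Call:
send_rows:
  moves: [1, 0, 0, 0, 2, 0, 0, 0, 2, 0, 0, 0]

```text
clock: 30.4
tcp_pos: [0.5119, 0.0835, 0.0355]
orientation: [1.995, 2.424, -0.003]
contact_force: [3.7, -9.4, 0.8]
grip_width: -0.0003
```

Call:
send_rows:
  moves: [1, 0, 0, 0, 1.5, 0, 0, 0, 1.5, 0, 0, 0]

```text
clock: 30.78
tcp_pos: [0.5119, 0.0836, 0.0355]
orientation: [1.996, 2.422, -0.005]
contact_force: [4.2, -12.7, 0.9]
grip_width: -0.0001
```

```bash
python3 see.py
python3 - <<'E'
from h import *
from bench import r
f=r.grab_frame("scene");cv2.imwrite("pics/s7.png",cv2.resize(f["img"][60:260,300:550,::-1],None,fx=3,fy=3))
go(.512,.084,.035,11.3)
E
```

```text
see3082
[459.52231301 152.02535093] [ 432    0   54  321 4773] [0.55124654 0.15437108 0.06      ]
[313.05532706 165.99742941] [  230    74   173   187 25286] [0.49905261 0.13864324 0.06      ]
[179.93262212 192.04154969] [ 156   76   49  245 3562] [0.45060785 0.11888936 0.06      ]
t 30.88 tcp [0.5119 0.0835 0.0355] yhead 11.0 tilt 0.265 | shift [0.5 0.2 0.5] turn -0.3 F [  4.11 -12.13   1.71] w -0.0001 q [ 0.07  0.54 -0.44  2.05  0.39  0.63 -0.45]
```

View pics/s7.png

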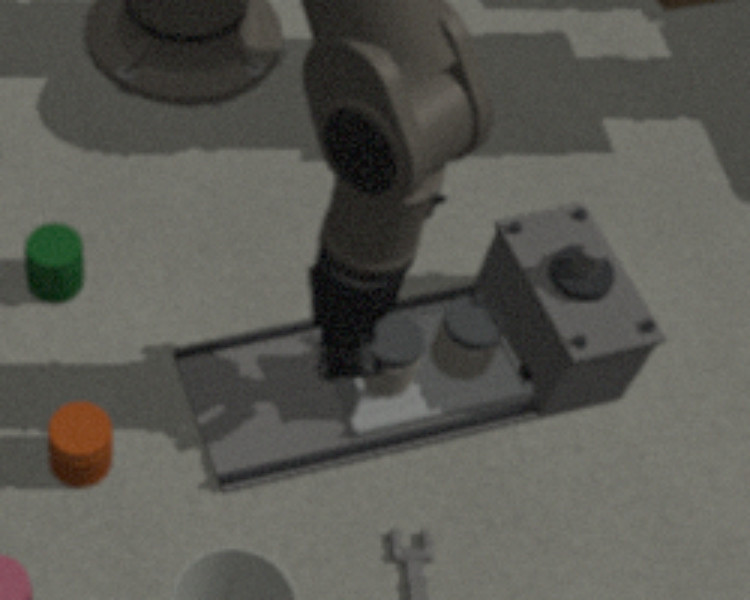

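The tray does not move at about 13 N, well above the stated sliding friction, so it is against the stop. I retreat straight back, then up, and look.

Call:
send_rows:
  moves: [-4, 0, 0, 0, -12, 0, 0, 0, -30, 0, 0, 0, -55, 0, -10, 0, -80, 0, -40, 0, -100, 0, -75, 0, -110, 0, -100, 0, -110, 0, -110, 0]

```text
clock: 31.88
tcp_pos: [0.5331, -0.0219, 0.1466]
orientation: [1.996, 2.424, 0.002]
contact_force: [1.0, -0.4, 0.2]
grip_width: 0.0001
```

Call:
send_rows:
  moves: [-30, 20, -20, 0, -70, 50, -50, 0, -110, 80, -80, 0, -130, 100, -100, 0, -130, 100, -100, 0, -130, 100, -100, 0]

```text
clock: 32.62
tcp_pos: [0.6545, -0.1271, 0.2438]
orientation: [-1.991, -2.427, 0.001]
contact_force: [-0.7, 0.5, -0.2]
grip_width: 0.0001
```

Run:
```python
from h import *
from bench import r
for n in ["wrist","scene","top"]:
    f=r.grab_frame(n);im=f["img"][:,:,::-1]
    pickle.dump(f,open(n+"8.pkl","wb"))
    if n=="scene": im=cv2.resize(im[100:300,190:550],None,fx=2.2,fy=2.2,interpolation=2)
    if n=="top": im=cv2.resize(im[100:300,100:440],None,fx=2.2,fy=2.2,interpolation=2)
    cv2.imwrite(f"pics/{n}8.png",im)
o=r.get_obs();print(o["clock"],o["tcp_pos"],o["contact_force"])
```

```text
32.775 [ 0.65454414 -0.12721889  0.24437457] [-0.57695386  0.43972888 -0.59885945]
```

View pics/scene8.png

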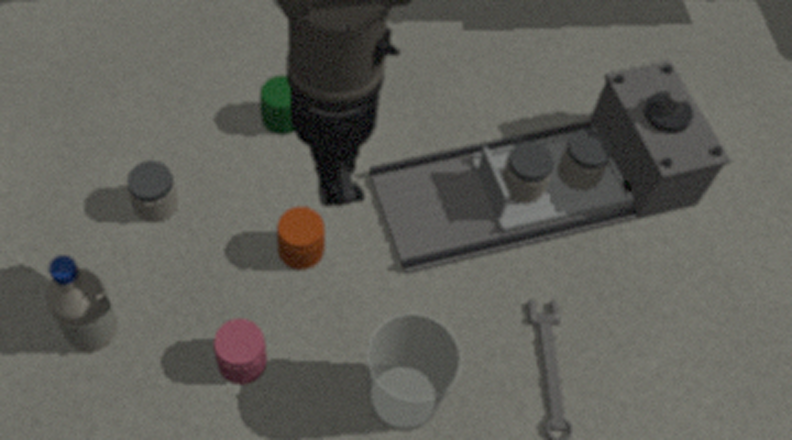

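View pics/top8.png

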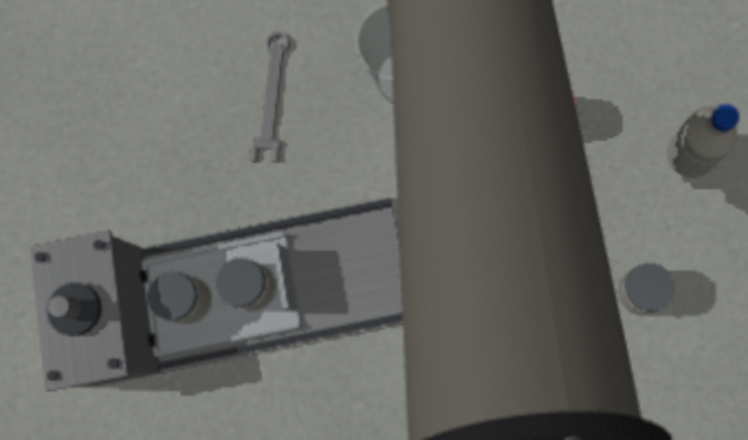

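View pics/wrist8.png

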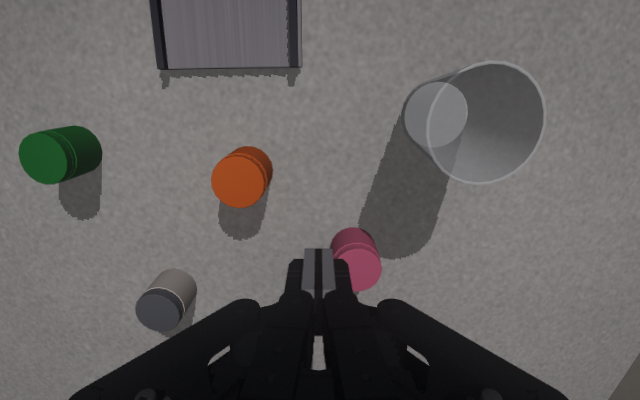

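Both full jars are upright in the tray, which meets the block's stops. The empty jar and the other objects stand undisturbed, and the arm touches nothing.

```bash
python3 -c "
from bench import r
print(r.hand_in())"
```

```text
the job is handed in; nothing more can be done
None
```

I found two full jars, stood both upright on the carriage while it was pulled out, and pushed the carriage home against its stop. I handed the job in at about 33 s.

| Jar | Start position (m) | Change in wrist force on lifting | Result |
|---|---|---|---|
| Near jar | (0.464, −0.200) | 4.1 N | Full, on the carriage 42 mm towards the head block |
| Far jar | (0.611, −0.263) | 3.5 N | Full, on the carriage 40 mm towards the push plate |
| Right-hand jar | (0.495, −0.338) | 1.1 N | Empty, set back upright where it stood |

**Carriage:** It slid at about 3 N, then stopped dead; pushing to about 13 N moved it no further.

**Last checks:** The final pictures show both full jars upright in the tray against the head block and the empty jar standing on the bench. The beaker, bottle and spanner look undisturbed. The arm was clear and touching nothing.

**Disagreements:**
- The carriage travelled about 100 mm, not 120 mm. The first pictures already had it about 20 mm in from fully out, and I measured a gap of about 99 mm to the block, so I take this as fully home.
- The grip width read 57 to 58 mm on jars 59 mm across.
- Setting the empty jar down pressed briefly with about 12 N, and the full ones with 5 to 9 N.

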